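# Seat the splined stirrer in the lidded mixing beaker and hold it down

### The job

Take the splined stirrer out of the rack, lower its foot through the narrow neck of the mixing beaker's lid, and turn it until its cross-shaped foot drops fully home into the cross slots of the drive hub below. Then push the stirrer, and the sprung hub with it, all the way down, and finish still gripping the handle and holding the hub down. Leave the rack's other things, the bottle, cup and jar standing where they are.

Things in the scene. Friction and masses are not known exactly. Their poses are not given: they have to be found in the camera images.
- grip (a point): Centre of the handle of the stirrer, which hangs upright in any of the rack's three holes. White flat-sided block 20 mm (its x) by 34 mm (its y) by 50 mm high; grip it across the 20 mm. Below the block a round flange 32 mm across, 4 mm thick (25 to 29 mm below this point) rests on the rack's top, then comes a steel rod 8 mm across. z up. Mass 40 to 85 g.
- foot (a point): Tip of the stirrer's foot, on its axis, 129 mm below the handle's centre; same axes. The lowest 22 mm of the rod is a cross of two steel wings, 18 mm tip to tip and 4 mm thick, parallel to the handle's x and y; their last 4 mm are narrower (14 by 2 mm) as a lead-in.
- rack: Plywood rack, fixed: 70 mm (x) by 200 mm (y), 110 mm high, origin at the centre of its underside. A 12 mm top board with three 24 mm holes in a row along its y at -65, 0 and +65 mm; the stirrer, a capped tube and a dropper hang in them by their flanges in any order.
- mixer: Mixing unit, fixed: white motor base 150 by 150 mm, 40 mm high, origin at the centre of its underside, z up. On it a clear beaker 88 mm across with a clear lid 92 mm across (top 99 mm above the table) and a white neck in the middle of the lid. The hub's cross slots run parallel to the sides of the square base (its x and y).
- neck (a point): Centre of the neck's mouth, 107 mm above the table: a round opening 24 mm across (outside 32 mm), 12 mm deep through neck and lid.
- slot_floor (a point): Centre of the floor of the cross slots in the steel hub inside the clear beaker: on the neck's axis, 53 mm below its mouth while the hub is up; it moves with the hub. Two crossing slots, 6 mm wide, 12 mm deep, open at the ends, along this point's x and y, between four steel blocks (hub 22 mm square). The hub cannot turn. The stirrer is home when its foot is on this floor.
- hub (a joint): How far the hub is pressed down, in m: 0 up (start), 0.008 at its stop. The spring needs 2 N to start and 10 N at the stop; let go, it rises again. An unmeshed foot standing on top of the blocks also presses the hub, but then stands 12 mm too high.
- tube_cap (a point): Centre of the white cap (22 mm across, 20 mm high) of a glass tube hanging in the rack; leave it.
- dropper_bulb (a point): Middle of the white round bulb (22 mm across, 30 mm high) of a glass dropper hanging in the rack, its top 34 mm above the rack's top; leave it.
- bottle_mid (a point): Middle of a small amber bottle, 46 mm across, 95 mm high, between rack and mixing unit; leave it standing.
- cup_mid (a point): Middle of a clear cup, 72 mm across, 75 mm high; leave it standing.
- jar_mid (a point): Middle of a white jar, 60 mm across, 70 mm high; leave it standing.
There are look-alikes about, which are no part of the job. What is shaped like the part that bears grip but blue is not meant. Leave any blue look-alike of the mixer alone.

How it is judged:
By the outcome, as a careful person would: the job done as asked, in the order asked, and still so for the second after the job is handed in, while the arm keeps its last pose, push and grip.
It also fails if it takes over 48 s, if anything falls off the work surface, if the arm or the gripper's body presses on something with over 40 N, if the wrist force passes 120 N, or if a joint passes its speed limit or range.

### The arm

A 6-joint arm with a two-finger parallel gripper is mounted at the origin on the work surface. World frame = base frame: x ahead of the robot, y to its left, z up, the work surface at z = 0. Lengths are in m, angles in rad, forces in N, time in s.
With the tool pointing down it reaches from about 0.225 to 0.875 m from the base axis. Payload 3.4 kg.
Tool frame: the origin (TCP) lies midway between the tips of the shut fingers; the grasp point (between the pads) lies 19 mm behind it (manip.tcp_to_grasp is the distance from the TCP to the grasp point, in m); x points along the fingers, y is the direction in which the jaws open and shut, and the axes are right-handed (so a half turn about x gives the same grasp; the last joint's range is limited). The gripper opens to 85 mm and grips with 20 to 120 N. Pads are 22 mm wide; open, the fingers measure 114 mm over their backs; the gripper's body (76 mm by 85 mm) begins 54 mm behind the grasp point. The pads swing forward as they close: fully open they stand 13 mm farther back than shut.
Start: joints at [1.184, 0.276, 1.505, -0, 1.361, -0.121], TCP at [0.151, 0.555, 0.231] pointing down, gripper open.
Joint ranges: [-2.89, 2.89], [-0.75, 2.08], [0.22, 2.7], [-1.18, 4.32], [0.11, 2.71], [-2.7, 2.7]. Speed limits (rad/s): [2.57, 2.57, 3.14, 3.14, 3.14, 3.14].

### API

Orientations are given as a unit quaternion [w, x, y, z].
In Python, from rig import readout, eyes, job, manip gives the robot as it stands. The module is installed in compiled form; this text tells all that it offers.
- The arm moves only by the tool carry_out, never from a script. Its argument "deltas" is one flat list of numbers, 7 for each row, row after row: the shift along the tool's x, y, z scaled (see below), then the turn, a rotation vector about the tool's x, y, z scaled (see below), then the opening, from -1 (shut) to 1 (fully open). In form: [dx, dy, dz, ax, ay, az, grip, dx, dy, dz, ax, ay, az, grip, ...]. A call has 1 to 10 rows; each row shifts and turns the commanded pose from where the row before left it, along the tool's axes as they then stand; what a row does not reach is not made up. The controller multiplies each number of a shift by 60 mm and each number of a turn by 4 degrees. A row lasts 1/8 s, in which the tool goes at most 62.5 mm and 10.7 degrees, less where a joint would pass 70% of its speed; a pose out of reach is approached as far as the arm can. A call with a number of a shift or a turn outside -1 to 1 is refused whole. A call with a gripper value outside its range is refused whole. The fingers move at their own pace and stop on an object; "newtons" is the grip in N (left out, the last holds). Time passes only in rows, so rows that do not move let the fingers close. It gives the time, the measured TCP pose, the force and the opening at its end, in the units of the state.
- readout.get_state(): the state, without advancing time (a new reading comes with each control period).
- eyes.get_image(name): name is "side" or "top"; returns a dict with "color" (420x560x3 uint8, red, green, blue), "z_map" (420x560 float32, m along the optical axis (not along the pixel's ray), 0 where there is no reading), "mtx" (3x3 intrinsics, pixels), "origin" and "orientation" of the camera in the world. Camera axes: x right, y down, z forward; pixel columns grow to the right and rows downward; lengths in m; the calibration is good to about 2 mm. A picture is of the moment at which its call begins.
- job.sign_off(): hands the job in, once; it reports no verdict.
The state is a dict: "clock": time; "qpos": joint angles; "qd": joint speeds; "effort": joint torques, N m; "position": TCP position; "ee_rot": TCP orientation; "contact_force": force on the tool from outside, world axes, zero at the start; "moment": the same for the moment, N m; "width": finger opening in m.
Only numpy, scipy, OpenCV 4.12 (cv2) and the standard library are available. Lean on these libraries where they do the work, as an engineer would, in place of code of your own. Each camera call takes 0.05 s, during which the arm holds its last target.

## Working session

There is one attempt and no reset: what is moved stays moved. The work goes in short steps, Python scripts to look and compute and a tool call to move; the robot and the scene stay as the last step left them, time stands still between calls to the robot, and variables do not carry over. Pictures are saved under pics/ and viewed, and the job is handed in when it is done.

Besides the shell and the picture viewer there is one more tool, called after ">>>" in YAML: its name, and indented under it one key for each argument. carry_out: Moves the arm, as the interface text tells. Its arguments: {"type":"object","properties":{"deltas":{"type":"array"},"newtons":{"type":"number"}},"required":["deltas"]}

```bash
mkdir -p pics
cat > h.py <<'E'
import numpy as np, cv2
from rig import readout, eyes, job, manip
from scipy.spatial.transform import Rotation as R
def rot(q): return R.from_quat([q[1],q[2],q[3],q[0]]).as_matrix()
def snap(n,tag):
    d=eyes.get_image(n); cv2.imwrite(f'pics/{tag}.png',cv2.cvtColor(d['color'],cv2.COLOR_RGB2BGR))
    np.savez(f'pics/{tag}.npz',**{k:np.array(v) for k,v in d.items()}); return d
def load(tag): return dict(np.load(f'pics/{tag}.npz'))
def mat(d):
    o=np.array(d['orientation']); return rot(o) if o.size==4 else o
def ray(d,u,v):
    K=d['mtx']; return mat(d)@np.array([(u-K[0,2])/K[0,0],(v-K[1,2])/K[1,1],1.0])
def plane(d,u,v,z):
    r=ray(d,u,v); o=d['origin']; return o+r*(z-o[2])/r[2]
def dep(d,u,v): return d['origin']+ray(d,u,v)*d['z_map'][int(v),int(u)]
def proj(d,p):
    c=mat(d).T@(np.array(p)-d['origin']); q=d['mtx']@c; return q[:2]/q[2]
def cloud(d):
    K=d['mtx'];v,u=np.mgrid[0:420,0:560];z=d['z_map']
    c=np.stack([(u-K[0,2])/K[0,0]*z,(v-K[1,2])/K[1,1]*z,z],-1)
    return c@mat(d).T+d['origin']
E
python3 - <<'E'
from h import *
for n in('side','top'):
    d=snap(n,n+'0'); print(n,d['origin'],d['orientation'],d['mtx'])
print(readout.get_state(), manip.tcp_to_grasp)
E
```

```text
side [-0.18710139 -0.90897502  0.89449894] [-0.43688259  0.84845899 -0.25995129  0.14722863] [[475.6398463    0.         272.11276777]
 [  0.         475.6398463  211.63458506]
 [  0.           0.           1.        ]]
top [ 0.24651985 -0.00895284  1.22375239] [ 0.06447665 -0.6948469   0.71339991 -0.06396176] [[419.43868848   0.         284.73192327]
 [  0.         419.43868848 210.84705066]
 [  0.           0.           1.        ]]
{'clock': 0.1, 'qpos': array([ 1.18398425e+00,  2.76542036e-01,  1.50598740e+00, -3.51872884e-05,
        1.36070170e+00, -1.20992282e-01]), 'qd': array([-0.0007184 , -0.00237084, -0.0040978 , -0.0002439 , -0.00134314,
       -0.00057158]), 'effort': array([ 1.77861868e-03, -4.17698014e+01, -2.46404064e+01, -1.06880699e-05,
        5.82082270e-03, -1.20358993e-05]), 'position': array([0.15089037, 0.55437025, 0.23052797]), 'ee_rot': array([ 0.70073681,  0.09313865,  0.70100428, -0.0942662 ]), 'contact_force': array([-1.06321668, -0.11650453,  0.23534376]), 'moment': array([-0.03920761,  0.01060953,  0.04611055]), 'width': 0.08531587787898279} 0.0187
```

View pics/side0.png

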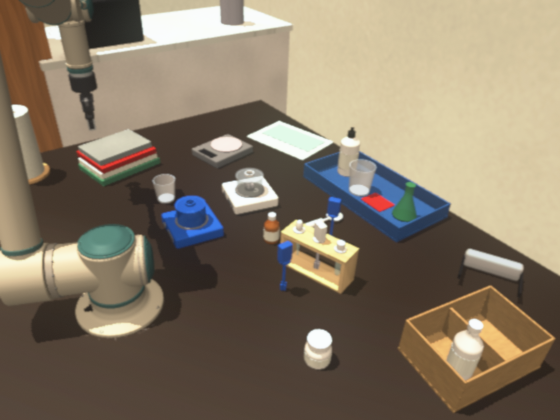

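View pics/top0.png

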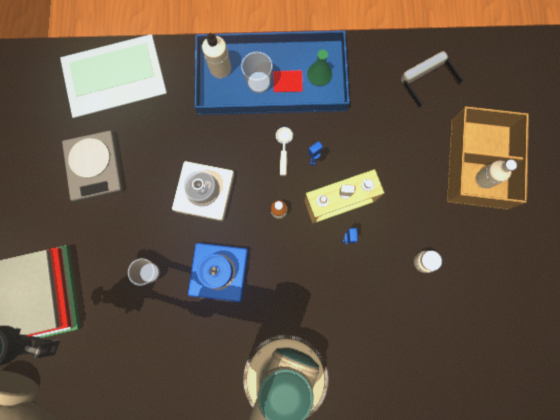

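The side view shows the white mixer at (250,190) with a blue look-alike at (192,220), and the rack at (320,255). The top view shows the mixer at (203,190), the rack at (345,195), and blue stirrer look-alikes at (316,152) and (351,236). I'll enlarge both.

Run:
```python
from h import *
s=cv2.imread('pics/side0.png');t=cv2.imread('pics/top0.png')
a=cv2.resize(s[205:305,260:370],None,fx=5,fy=5,interpolation=cv2.INTER_CUBIC)
cv2.imwrite('pics/c1.png',a)
cv2.imwrite('pics/c2.png',cv2.resize(t[160:230,295:395],None,fx=7,fy=7,interpolation=cv2.INTER_CUBIC))
cv2.imwrite('pics/c3.png',cv2.resize(t[150:230,160:250],None,fx=7,fy=7,interpolation=cv2.INTER_CUBIC))
cv2.imwrite('pics/c4.png',cv2.resize(s[155:225,210:300],None,fx=7,fy=7,interpolation=cv2.INTER_CUBIC))
```

```text
(no output)
```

View pics/c1.png

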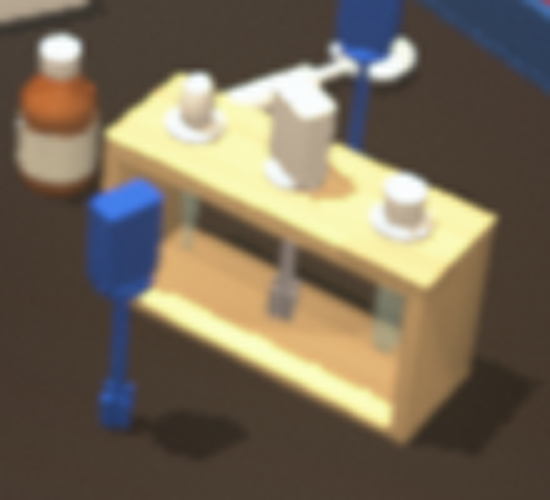

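View pics/c2.png

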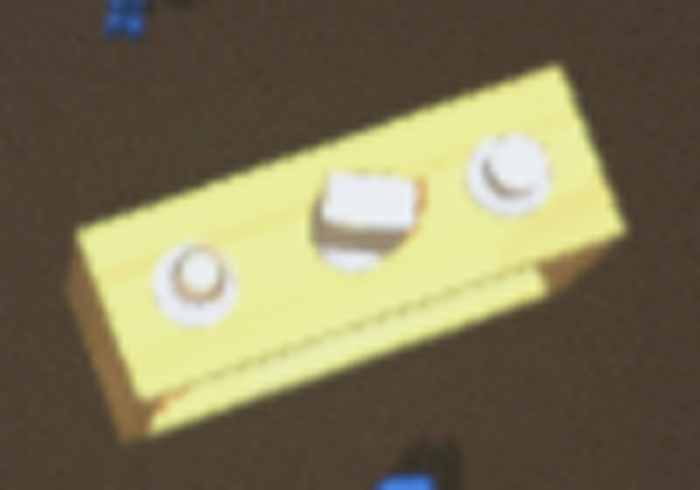

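View pics/c3.png

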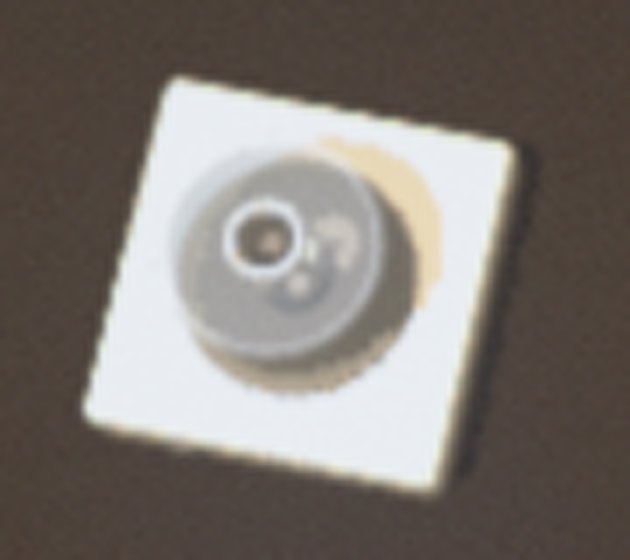

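View pics/c4.png

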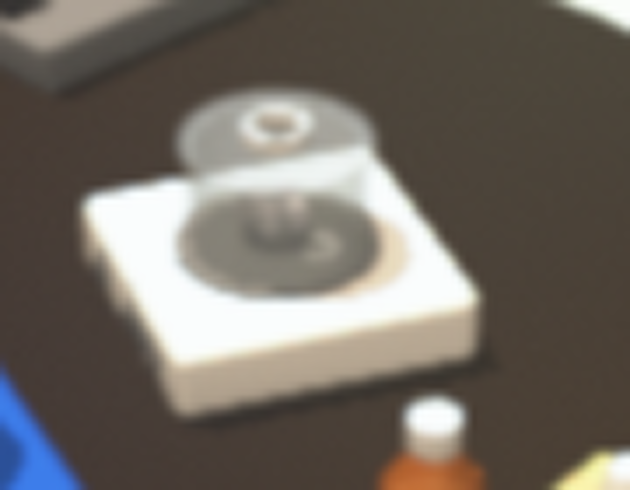

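In the enlarged crops, three white things hang in the rack. At side (299,228) there is a thin round bulb, the dropper. At (320,231) there is a flat-sided block with a rod and cross foot below, the stirrer. At (341,246) there is a round cap with a glass tube. So the stirrer is the middle one, at top (348,189). The blue ones at (316,152) and (351,236) are excluded. Next I'll measure.

```bash
cat > m.py <<'E'
from h import *
def tri(d1,p1,d2,p2):
    a=ray(d1,*p1);b=ray(d2,*p2);o1=d1['origin'];o2=d2['origin']
    s=np.linalg.lstsq(np.stack([a,-b],1),o2-o1,rcond=None)[0]
    A=o1+s[0]*a;B=o2+s[1]*b; return (A+B)/2,np.linalg.norm(A-B)
E
python3 - <<'E'
from m import *
t=load('top0');s=load('side0')
# rack top corners by yellow contour, depth cloud
for nm,d,(x0,y0,x1,y1) in (('top',t,(295,160,395,230)),('side',s,(260,205,370,305))):
    P=cloud(d); 
    sub=P[y0:y1,x0:x1]; col=d['color'][y0:y1,x0:x1].astype(int)
    z=sub[...,2]
    m=(z>0.10)&(z<0.12)&(col[...,0]-col[...,2]>40)
    q=sub[m]; print(nm,'rack z',np.median(q[:,2]),m.sum(), cv2.minAreaRect((q[:,:2]*1000).astype(np.float32)))
    white=(col.min(-1)>120)&(np.ptp(col,axis=-1)<50)
    h=white&(z>0.145)
    q=sub[h];print('hi',np.sort(q[:,2])[::max(1,len(q)//8)],h.sum())
    v,u=np.nonzero(h);print(u.min()+x0,u.max()+x0,v.min()+y0,v.max()+y0)
    h=white&(z>0.115); n,l,st,ce=cv2.connectedComponentsWithStats(h.astype(np.uint8))
    for i in range(1,n):
        if st[i,4]>5: print(st[i],ce[i]+[x0,y0],np.median(sub[l==i],0),sub[l==i][:,2].max())
# base top
for nm,d,(x0,y0,x1,y1) in (('top',t,(160,150,250,230)),('side',s,(210,155,300,225))):
    sub=cloud(d)[y0:y1,x0:x1];col=d['color'][y0:y1,x0:x1].astype(int);z=sub[...,2]
    m=(col.min(-1)>140)&(z>0.03)&(z<0.048);q=sub[m]
    print(nm,np.median(q[:,2]),m.sum(),cv2.minAreaRect((q[:,:2]*1000).astype(np.float32)))
    m=z>0.085;q=sub[m];print('lid',m.sum(),np.median(q,0) if m.any() else 0, q.max(0) if m.any() else 0)
E
```

```text
top rack z 0.11177085472134185 1486 ((497.75262451171875, -174.80999755859375), (71.34650421142578, 201.442138671875), 18.0330810546875)
hi [0.14508706 0.15245858 0.16212834 0.16401455 0.16491022 0.16572296
 0.16647222 0.16751567 0.1684319 ] 119
322 365 184 198
[67 19 11 12 87] [367.49425287 183.75862069] [ 0.51542253 -0.2345299   0.13346708] 1.223752393114328
[ 45  24  14  10 115] [346.87826087 188.85217391] [ 0.49446588 -0.17334748  0.16535669] 0.16961300071541774
[22 35 12 11 88] [322.04545455 199.67045455] [ 0.47442306 -0.10991942  0.13204409] 0.14771849380348456
[45 34 10  5 19] [344.47368421 195.68421053] [ 0.48682263 -0.17186214  0.11945709] 0.12948958760593743
side rack z 0.10937688430053227 1083 ((459.342041015625, -187.32363891601562), (151.72535705566406, 203.4297332763672), 19.048696517944336)
hi [0.14534782 0.14984366 0.15330961 0.15844312 0.16113178 0.16228045
 0.16305765 0.1638876  0.89449894] 125
300 329 217 238
[34 15 10 13 73] [299.08219178 225.69863014] [ 0.47029749 -0.11892219  0.12987892] 0.8944989412550761
[ 54  15  13  23 222] [319.80630631 230.41891892] [ 0.48784217 -0.18219548  0.14875751] 0.8944989412550761
[75 35 11 11 80] [340.4125 244.95  ] [ 0.51043106 -0.2394557   0.13129328] 0.1377686022736494
top 0.04161404602043772 1566 ((533.26123046875, 227.02667236328125), (150.57196044921875, 149.69821166992188), 76.95734405517578)
lid 836 [0.53071062 0.22358979 0.10126597] [0.57791945 0.2710012  1.22375239]
side 0.039124589624819184 738 ((553.0531616210938, 319.7906188964844), (356.8591003417969, 152.4737091064453), 75.72956085205078)
lid 493 [0.51648995 0.20711832 0.09871524] [0.57704337 0.27201211 0.89449894]
```

Run:
```python
from m import *
t=load('top0');s=load('side0')
def up(d,x0,y0,x1,y1,f=8):
    return cv2.resize(d['color'][y0:y1,x0:x1],None,fx=f,fy=f,interpolation=cv2.INTER_CUBIC)
def full(p,x0,y0,f=8): return (np.asarray(p)+0.5)/f-0.5+np.array([x0,y0])
# handle
def best(d,box,thr,near,lo=0):
    x0,y0,x1,y1=box;I=up(d,*box).astype(int)
    m=((I.min(-1)>thr)).astype(np.uint8)
    n,l,st,ce=cv2.connectedComponentsWithStats(m)
    a=(np.array(near)-[x0,y0]+.5)*8
    k=l[int(a[1]),int(a[0])]; return (l==k).astype(np.uint8),k,st[k]
for thr in(170,190,205):
    m,k,st=best(t,(335,178,365,205),thr,(348,188)); 
    c=max(cv2.findContours(m,0,1)[0],key=cv2.contourArea)[:,0]
    px=full(c,335,178); W=np.array([plane(t,*p,0.164)[:2] for p in px])*1000
    print(thr,k,st,cv2.minAreaRect(W.astype(np.float32)),cv2.minAreaRect(px.astype(np.float32)))
for thr in(150,170,185,200):
    m,k,st=best(s,(305,215,335,250),thr,(321,222)); 
    c=max(cv2.findContours(m,0,1)[0],key=cv2.contourArea)[:,0]
    px=full(c,305,215); W=np.array([plane(s,*p,0.164)[:2] for p in px])*1000
    print('s',thr,k,st,cv2.minAreaRect(W.astype(np.float32)),cv2.minAreaRect(px.astype(np.float32)))
# base, from upsampled
for nm,d,box in(('top',t,(165,155,245,228)),('side',s,(215,170,290,222))):
    I=up(d,*box).astype(int);cv2.imwrite(f'pics/up_{nm}.png',I[...,::-1])
# neck ring inner dark region:
```

```text
170 2 [  49   47  108   72 6498] ((497.1386413574219, -175.01165771484375), (34.56088638305664, 22.13722801208496), 82.01908874511719) ((347.5291748046875, 188.08132934570312), (13.388901710510254, 8.288459777832031), 6.241915225982666)
190 2 [  50   52  105   65 5769] ((496.9512634277344, -174.70162963867188), (33.438255310058594, 20.108211517333984), 83.70714569091797) ((347.41912841796875, 188.1527557373047), (12.943865776062012, 7.534008502960205), 4.610649585723877)
205 2 [  52   54  101   61 5238] ((496.9697265625, -174.64402770996094), (32.19500732421875, 18.71971321105957), 84.0399398803711) ((347.393798828125, 188.14517211914062), (12.471224784851074, 7.014674663543701), 4.289153099060059)
s 150 1 [    0     0   240   280 35344] ((470.8700866699219, -199.0579833984375), (147.8212432861328, 74.36508178710938), 52.0581169128418) ((319.4999694824219, 232.0), (34.87499237060547, 29.874996185302734), 90.0)
s 170 1 [    0     0   240   280 29524] ((470.86151123046875, -198.96365356445312), (147.50729370117188, 74.23570251464844), 52.05805206298828) ((319.4999694824219, 232.0), (29.874996185302734, 34.87499237060547), -0.0)
s 185 2 [   0    8  207  114 9296] ((487.6331787109375, -174.6446990966797), (40.28968048095703, 89.35137176513672), 84.82413482666016) ((317.6338195800781, 224.2200469970703), (10.535572052001953, 28.252321243286133), 71.74243927001953)
s 200 1 [   4   13  201   96 7713] ((493.4775695800781, -175.03590393066406), (38.6202392578125, 75.76815032958984), 83.28421783447266) ((318.2893981933594, 223.79910278320312), (9.951776504516602, 25.895008087158203), 75.12431335449219)[ WARN:0@0.803] global loadsave.cpp:1063 imwrite_ Unsupported depth image for selected encoder is fallbacked to CV_8U.
```

Run:
```python
from m import *
t=load('top0');s=load('side0')
def crop(d,x0,y0,x1,y1,f):
    return cv2.resize(d['color'][y0:y1,x0:x1],None,fx=f,fy=f,interpolation=cv2.INTER_CUBIC)[...,::-1].copy()
# handle box projected in both views
def boxpts(yaw,c):
    x=np.array([np.cos(yaw),np.sin(yaw),0]);y=np.array([-x[1],x[0],0])
    return [np.array(c)+a*.010*x+b*.017*y for a,b in((1,1),(1,-1),(-1,-1),(-1,1))]
out=[]
for d,b in((t,(330,175,370,210)),(s,(300,210,340,245))):
    f=10;I=crop(d,*b,f)
    for z,cl in((.164,(0,0,255)),(.114,(0,160,0))):
        p=[((proj(d,q)-b[:2]+.5)*f-.5).astype(int) for q in boxpts(np.radians(-6),(.497,-.1747,z))]
        cv2.polylines(I,[np.array(p)],True,cl,1)
    out.append(I)
for d,b in((t,(180,170,220,205)),(s,(230,160,270,195))):
    f=10;out.append(crop(d,*b,f))
cv2.imwrite('pics/o1.png',np.vstack([np.hstack(out[:2]),np.hstack(out[2:])])[:, :])
print(out[0].shape)
```

```text
(350, 400, 3)
```

View pics/o1.png

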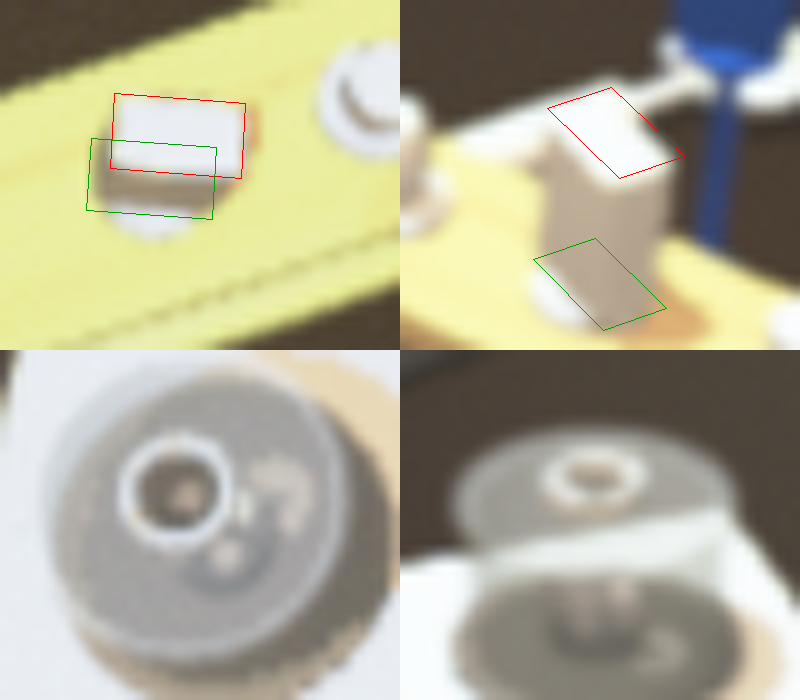

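Run:
```python
from m import *
t=load('top0');s=load('side0')
print('neck',tri(t,(197.15,183.6),s,(248.9,172.3)), plane(t,197.15,183.6,.107),plane(s,248.9,172.3,.107))
print('handle top',tri(t,(347.42,188.15),s,(320.75,223.35)),plane(s,320.75,223.35,.164))
# base top: color mask contour in upsampled top, cast to z=.04
I=t['color'][150:232,160:250]; U=cv2.resize(I,None,fx=8,fy=8,interpolation=cv2.INTER_CUBIC).astype(int)
for thr in(120,150,180):
    m=(U.min(-1)>thr).astype(np.uint8)
    c=max(cv2.findContours(m,0,1)[0],key=cv2.contourArea)[:,0]
    px=(c+.5)/8-.5+[160,150]
    W=np.array([plane(t,*p,.04)[:2] for p in px])*1000
    r=cv2.minAreaRect(W.astype(np.float32));print(thr,r)
# blue things
for tag,d in(('t',t),):
    c=d['color'].astype(int);m=((c[...,2]-c[...,0]>60)).astype(np.uint8)
    n,l,st,ce=cv2.connectedComponentsWithStats(m);P=cloud(d)
    for i in range(1,n):
        if st[i,4]>15: q=P[l==i];print(st[i],np.median(q,0).round(3),q[:,2].max().round(3))
st=readout.get_state();M=rot(st['ee_rot']);print(M.round(4));print(np.degrees(np.arctan2(M[1,1],M[0,1])))
```

```text
neck (array([0.53327004, 0.22840998, 0.10485711]), np.float64(0.0033375490409452498)) [0.53423474 0.22722578 0.107     ] [0.52966413 0.2257918  0.107     ]
handle top (array([ 0.49677376, -0.17475371,  0.16250828]), np.float64(0.0011415433545643166)) [ 0.49476551 -0.1761233   0.164     ]
120 ((532.3704833984375, 226.2157745361328), (152.1149139404297, 153.39801025390625), 77.09178924560547)
150 ((532.7299194335938, 226.37832641601562), (150.04734802246094, 150.9821014404297), 77.15643310546875)
180 ((532.9722900390625, 226.54122924804688), (147.99000549316406, 148.99032592773438), 77.04989624023438)
[ 195   31  154   77 6019] [ 0.885 -0.015  0.009] 1.224
[219  34  31   1  31] [1.016 0.13  0.057] 0.06
[309 141  14  14 109] [ 0.613 -0.096  0.155] 0.161
[311 153  10  12  47] [ 0.61  -0.1    0.052] 0.113
[349 228   9  14 118] [ 0.378 -0.184  0.155] 0.162
[343 233   5  11  40] [ 0.376 -0.173  0.105] 0.127
[ 188  243   60   58 2659] [0.294 0.178 0.039] 1.224
[[-6.000e-04  2.627e-01  9.649e-01]
 [-1.500e-03  9.649e-01 -2.627e-01]
 [-1.000e+00 -1.600e-03 -2.000e-04]]
74.77007709052309
```

>>> carry_out:
  deltas: [0,0,0,1,0,0,1,0,0,0,1,0,0,1,0,0,0,1,0,0,1,0,0,0,1,0,0,1,0,0,0,1,0,0,1,0,0,0,1,0,0,1,0,0,0,1,0,0,1,0,0,0,1,0,0,1,0,0,0,1,0,0,1,0,0,0,1,0,0,1]
  newtons: 70

```text
clock: 1.35
position: [0.1509, 0.5545, 0.2308]
ee_rot: [0.626, 0.328, 0.626, -0.329]
contact_force: [-0.5, 1.0, -0.4]
width: 0.0851
```

>>> carry_out:
  deltas: [0,0,0,1,0,0,1,0,0,0,1,0,0,1,0,0,0,1,0,0,1,0,0,0,1,0,0,1,0,0,0,1,0,0,1,0,0,0,1,0,0,1,0,0,0,1,0,0,1,0,0,0,1,0,0,1,0,0,0,1,0,0,1,0,0,0,1,0,0,1]

```text
clock: 2.6
position: [0.1509, 0.5545, 0.2308]
ee_rot: [-0.476, -0.522, -0.476, 0.523]
contact_force: [-0.2, 0.1, -0.1]
width: 0.0854
```

```bash
cat > g.py <<'E'
from h import *
import sys
def go(target,yaw=None):
    st=readout.get_state();M=rot(st['ee_rot']);p=st['position']
    d=M.T@(np.array(target)-p)/.06
    y=np.degrees(np.arctan2(M[1,1],M[0,1]))
    print('t',round(st['clock'],2),'pos',p.round(4),'yaw',y.round(2),'tilt',(M[:,0]).round(4),'F',st['contact_force'].round(2),'w',round(st['width'],4))
    print('units',d.round(3),'turn units',None if yaw is None else ((y-yaw)/4).round(3))
if __name__=='__main__':
    a=[float(x) for x in sys.argv[1:]]; go(a[:3],a[3] if len(a)>3 else None)
E
python3 g.py .497 -.1747 .24 -6.2
```

```text
t 2.6 pos [0.1509 0.5545 0.2308] yaw -5.36 tilt [-4.e-04 -1.e-03 -1.e+00] F [-0.21  0.11 -0.06] w 0.0854
units [-0.144  6.878 11.562] turn units 0.21
```

>>> carry_out:
  deltas: [0,0.43,0.72,0.2,0,0,1,0,0.43,0.72,0,0,0,1,0,0.43,0.72,0,0,0,1,0,0.43,0.72,0,0,0,1,0,0.43,0.72,0,0,0,1,0,0.43,0.72,0,0,0,1,0,0.43,0.72,0,0,0,1,0,0.43,0.72,0,0,0,1]

```text
clock: 3.6
position: [0.3208, 0.1882, 0.2312]
ee_rot: [0.473, 0.526, 0.473, -0.525]
contact_force: [1.4, -0.6, -0.0]
width: 0.0852
```

>>> carry_out:
  deltas: [0,0.43,0.72,0,0,0,1,0,0.43,0.72,0,0,0,1,0,0.43,0.72,0,0,0,1,0,0.43,0.72,0,0,0,1,0,0.43,0.72,0,0,0,1,0,0.43,0.72,0,0,0,1,0,0.43,0.72,0,0,0,1,0,0.43,0.72,0,0,0,1,0,0,0,0,0,0,1]

```text
clock: 4.72
position: [0.4908, -0.1788, 0.2304]
ee_rot: [-0.472, -0.526, -0.472, 0.527]
contact_force: [0.1, 0.0, -0.5]
width: 0.0854
```

```bash
python3 g.py .497 -.1747 .122 -6.2
```

```text
t 4.72 pos [ 0.4908 -0.1788  0.2304] yaw -6.23 tilt [-3.e-04 -7.e-04 -1.e+00] F [ 0.13  0.02 -0.49] w 0.0854
units [ 1.806  0.096 -0.08 ] turn units -0.008
```

>>> carry_out:
  deltas: [0,0.1,-0.08,0,0,0,1,0.3,0,0,0,0,0,1,0.5,0,0,0,0,0,1,0.5,0,0,0,0,0,1,0.3,0,0,0,0,0,1,0.2,0,0,0,0,0,1,0,0,0,0,0,0,1]

```text
clock: 5.6
position: [0.4956, -0.1702, 0.1229]
ee_rot: [-0.473, -0.525, -0.474, 0.525]
contact_force: [-0.1, -0.5, 0.5]
width: 0.0851
```

```bash
python3 g.py .497 -.1747 .122 -6.2
python3 - <<'E'
from h import *
for n,b in(('top',(310,160,385,215)),('side',(270,190,370,265))):
    snap(n,n+'1');I=cv2.imread(f'pics/{n}1.png');cv2.imwrite(f'pics/{n}1c.png',cv2.resize(I[b[1]:b[3],b[0]:b[2]],None,fx=7,fy=7,interpolation=cv2.INTER_CUBIC))
E
```

```text
t 5.6 pos [ 0.4956 -0.1702  0.1229] yaw -5.97 tilt [-0.0012  0.001  -1.    ] F [-0.08 -0.55  0.54] w 0.0851
units [0.014 0.03  0.072] turn units 0.058
```

View pics/side1c.png

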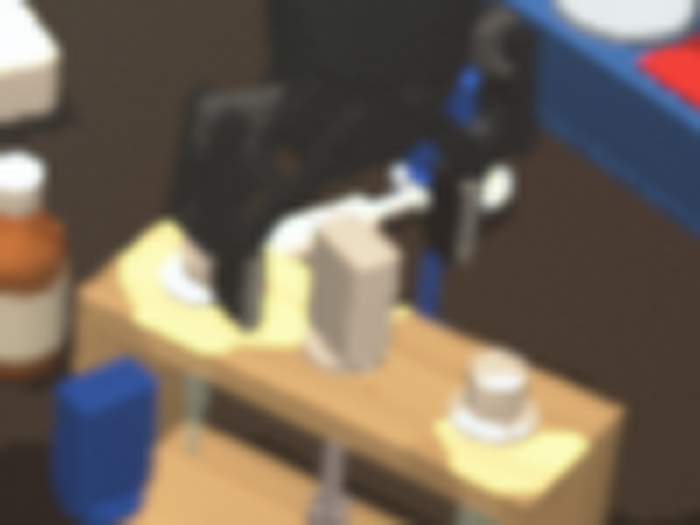

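The fingers straddle the block, with the block at (350,290) in the crop. The TCP is 4.5 mm off along tool z. I'll correct that and then close.

>>> carry_out:
  deltas: [0,0.03,0.07,0,0,0,1,0,0,0,0,0,0,1,0,0,0,0,0,0,1]

```text
clock: 6.08
position: [0.4976, -0.1761, 0.1236]
ee_rot: [0.473, 0.526, 0.473, -0.526]
contact_force: [0.4, -0.1, -0.2]
width: 0.0853
```

```bash
python3 g.py .497 -.1747 .122 -6.2
```

```text
t 6.08 pos [ 0.4976 -0.1761  0.1236] yaw -6.05 tilt [ 5.e-04 -1.e-04 -1.e+00] F [ 0.37 -0.08 -0.24] w 0.0853
units [ 0.026 -0.012 -0.022] turn units 0.036
```

>>> carry_out:
  deltas: [0.02,-0.01,-0.02,0,0,0,1,0,0,0,0,0,0,-1,0,0,0,0,0,0,-1,0,0,0,0,0,0,-1,0,0,0,0,0,0,-1,0,0,0,0,0,0,-1,0,0,0,0,0,0,-1,0,0,0,0,0,0,-1]
  newtons: 80

```text
clock: 7.08
position: [0.4971, -0.1747, 0.1222]
ee_rot: [0.473, 0.526, 0.473, -0.526]
contact_force: [-0.0, 0.8, 1.5]
width: 0.0192
```

```bash
python3 g.py .497 -.1747 .29 -6.2
```

```text
t 7.08 pos [ 0.4971 -0.1747  0.1222] yaw -6.03 tilt [ 4.e-04 -1.e-04 -1.e+00] F [-0.04  0.85  1.49] w 0.0192
units [-2.796e+00 -1.000e-03  1.000e-03] turn units 0.043
```

>>> carry_out:
  deltas: [-0.2,0,0,0,0,0,-1,-0.4,0,0,0,0,0,-1,-0.4,0,0,0,0,0,-1,-0.5,0,0,0,0,0,-1,-0.5,0,0,0,0,0,-1,-0.4,0,0,0,0,0,-1,-0.3,0,0,0,0,0,-1,0,0,0,0,0,0,-1,0,0,0,0,0,0,-1]

```text
clock: 8.2
position: [0.4964, -0.1743, 0.2835]
ee_rot: [-0.473, -0.525, -0.473, 0.526]
contact_force: [0.2, -0.6, -0.6]
width: 0.0188
```

```bash
python3 g.py .532 .19 .29 -13
python3 - <<'E'
from h import *
for n,b in(('side',(250,100,390,290)),):
    snap(n,n+'2');I=cv2.imread(f'pics/{n}2.png');cv2.imwrite(f'pics/{n}2c.png',cv2.resize(I[b[1]:b[3],b[0]:b[2]],None,fx=3,fy=3,interpolation=cv2.INTER_CUBIC))
E
```

```text
t 8.2 pos [ 0.4964 -0.1743  0.2835] yaw -6.03 tilt [-1.1e-03  7.0e-04 -1.0e+00] F [ 0.17 -0.56 -0.58] w 0.0188
units [-0.105 -0.049 -6.101] turn units 1.742
```

View pics/side2c.png

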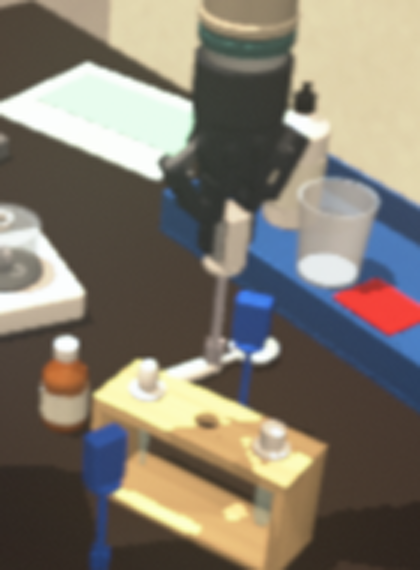

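>>> carry_out:
  deltas: [0,0,-0.4,0,0,0,-1,0,0,-0.7,0,0,0,-1,0,0,-0.7,0,0,0,-1,0,0,-0.7,0,0,0,-1,0,0,-0.7,0,0,0,-1,0,0,-0.7,0,0,0,-1,0,0,-0.7,0,0,0,-1,0,0,-0.7,0,0,0,-1,0,0,-0.7,0,0,0,-1,0,0,-0.5,0,0,0,-1]

```text
clock: 9.5
position: [0.5374, 0.215, 0.2828]
ee_rot: [-0.473, -0.525, -0.474, 0.526]
contact_force: [0.6, 0.0, -0.3]
width: 0.0195
```

>>> carry_out:
  deltas: [0,0,-0.2,0.9,0,0,-1,0,0,0,0.84,0,0,-1,0,0,0,0,0,0,-1,0,0,0,0,0,0,-1]

```text
clock: 10.0
position: [0.5389, 0.225, 0.2835]
ee_rot: [-0.44, -0.553, -0.441, 0.554]
contact_force: [0.3, -0.2, -0.8]
width: 0.0192
```

```bash
python3 g.py .533 .2265 .25 -13
python3 - <<'E'
from h import *
for n,b in(('side',(220,90,300,210)),('top',(160,140,260,220))):
    snap(n,n+'3');I=cv2.imread(f'pics/{n}3.png');cv2.imwrite(f'pics/{n}3c.png',cv2.resize(I[b[1]:b[3],b[0]:b[2]],None,fx=5,fy=5,interpolation=cv2.INTER_CUBIC))
E
```

```text
t 10.0 pos [0.5389 0.225  0.2835] yaw -12.96 tilt [-1.2e-03 -3.0e-04 -1.0e+00] F [ 0.32 -0.21 -0.84] w 0.0192
units [ 0.558 -0.101 -0.003] turn units 0.011
```

View pics/side3c.png

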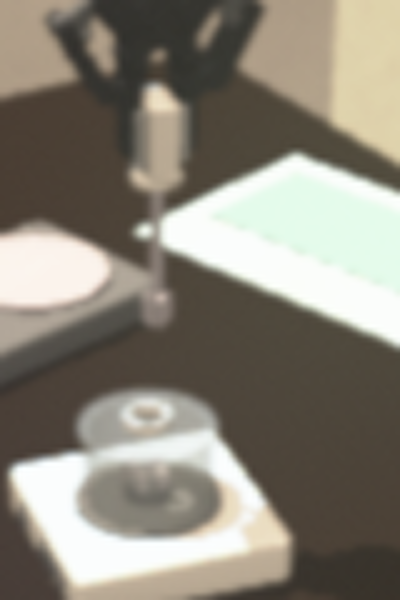

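View pics/top3c.png

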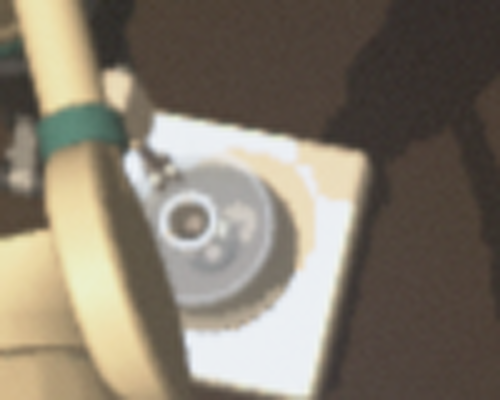

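Run:
```python
from m import *
out=[]
for n,b in(('top',(180,160,215,195)),('side',(234,140,269,175))):
    d=load(n+'3');f=11
    I=cv2.resize(d['color'][b[1]:b[3],b[0]:b[2]],None,fx=f,fy=f,interpolation=cv2.INTER_CUBIC)[...,::-1].copy()
    p=np.array([.5389,.225,.1713]); 
    M=rot(readout.get_state()['ee_rot']); 
    for q,c in((p,(0,0,255)),(np.array([.533,.2265,.107]),(0,255,0))):
        u=proj(d,q);print(n,u); cv2.drawMarker(I,tuple(((u-b[:2]+.5)*f-.5).astype(int).tolist()),c,0,16,1)
    # wing tips
    for a in(M[:,1],M[:,2]):
        for s in(-.007,.007):
            u=proj(d,p+a*s);cv2.circle(I,tuple(((u-b[:2]+.5)*f-.5).astype(int).tolist()),3,(255,0,255),1)
    # neck rim circle
    for r in(.012,.016):
        th=np.linspace(0,2*np.pi,60);C=np.array([proj(d,(.533+r*np.cos(a),.2265+r*np.sin(a),.107)) for a in th])
        cv2.polylines(I,[((C-b[:2]+.5)*f-.5).astype(int)],True,(0,255,0),1)
    out.append(I)
cv2.imwrite('pics/o3.png',np.hstack(out))
```

```text
top [192.85982562 175.76050284]
top [197.40949666 184.03065483]
side [251.37339535 154.15507854]
side [249.64746846 171.92772867]
```

View pics/o3.png

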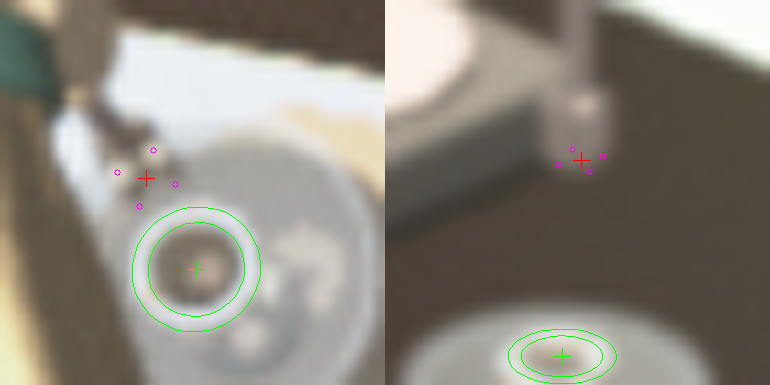

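>>> carry_out:
  deltas: [0.3,-0.05,-0.02,0,0,0,-1,0.3,-0.05,-0.02,0,0,0,-1,0.25,0,0,0,0,0,-1,0,0,0,0,0,0,-1,0,0,0,0,0,0,-1]

```text
clock: 10.72
position: [0.5344, 0.2289, 0.2337]
ee_rot: [0.44, 0.554, 0.44, -0.553]
contact_force: [-0.1, 0.1, -0.9]
width: 0.0193
```

```bash
python3 g.py .533 .2265 .23 -13
cat > ov.py <<'E'
from m import *
import sys
def ov(tag,nk,df=.1122,bt=(180,160,215,195),bs=(234,150,269,185),f=11):
    st=readout.get_state();p=st['position']-[0,0,df];M=rot(st['ee_rot']);out=[]
    for n,b in(('top',bt),('side',bs)):
        d=snap(n,n+tag)
        I=cv2.resize(d['color'][b[1]:b[3],b[0]:b[2]],None,fx=f,fy=f,interpolation=cv2.INTER_CUBIC)[...,::-1].copy();J=I.copy()
        P=lambda q:((proj(d,q)-b[:2]+.5)*f-.5).astype(int)
        cv2.drawMarker(J,tuple(P(p).tolist()),(0,0,255),0,16,1)
        for a in(M[:,1],M[:,2]):
            for s in(-.009,.009):
                cv2.line(J,tuple(P(p+a*s+[0,0,.004]).tolist()),tuple(P(p+a*s+[0,0,.022]).tolist()),(255,0,255),1)
        for r in(.012,.016):
            C=[P((nk[0]+r*np.cos(a),nk[1]+r*np.sin(a),.107)) for a in np.linspace(0,2*np.pi,60)]
            cv2.polylines(J,[np.array(C)],True,(0,255,0),1)
        out.append(np.vstack([I,J]) )
    I=np.hstack(out);cv2.imwrite(f'pics/ov{tag}.png',cv2.resize(I,None,fx=min(1,600/I.shape[0]),fy=min(1,600/I.shape[0]),interpolation=cv2.INTER_AREA))
E
python3 -c "
from ov import *
ov('4',(.533,.2265))"
```

```text
t 10.72 pos [0.5344 0.2289 0.2337] yaw -13.0 tilt [ 1.1e-03  3.0e-04 -1.0e+00] F [-0.06  0.08 -0.91] w 0.0193
units [ 0.061 -0.014  0.044] turn units 0.001
```

View pics/ov4.png

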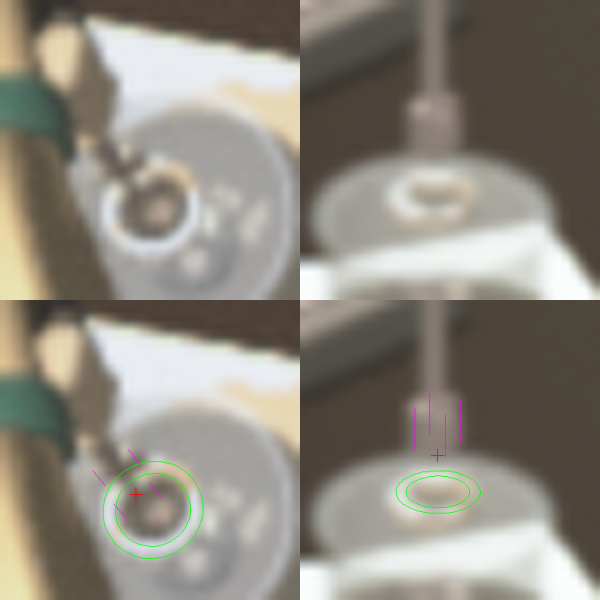

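>>> carry_out:
  deltas: [0,-0.02,0.035,0,0,0,-1,0,0,0,0,0,0,-1,0,0,0,0,0,0,-1,0,0,0,0,0,0,-1]

```text
clock: 11.32
position: [0.5323, 0.2272, 0.2332]
ee_rot: [0.44, 0.553, 0.44, -0.553]
contact_force: [0.3, -0.1, -1.2]
width: 0.0193
```

```bash
python3 g.py .5325 .227 .218 -13; python3 -c "
from ov import *
ov('5',(.5325,.227))"
```

```text
t 11.32 pos [0.5323 0.2272 0.2332] yaw -12.99 tilt [ 1.e-04  1.e-04 -1.e+00] F [ 0.3  -0.05 -1.22] w 0.0193
units [0.253 0.004 0.002] turn units 0.003
```

View pics/ov5.png

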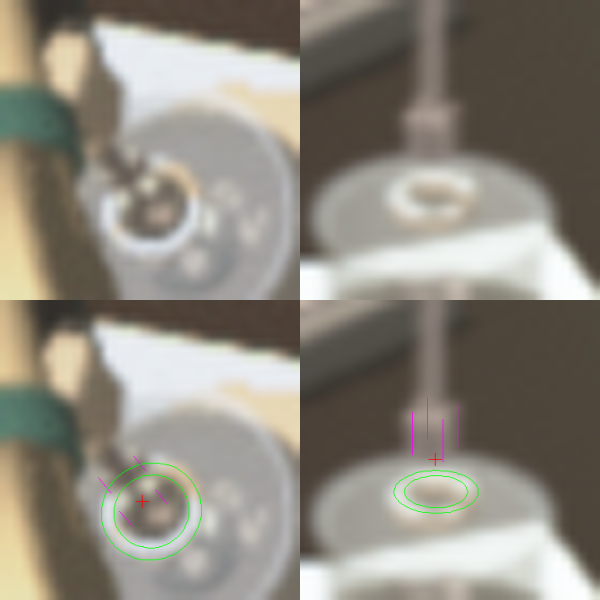

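>>> carry_out:
  deltas: [0.15,0,0,0,0,0,-1,0.1,0,0,0,0,0,-1,0,0,0,0,0,0,-1]

```text
clock: 11.8
position: [0.5317, 0.2269, 0.2171]
ee_rot: [-0.44, -0.553, -0.441, 0.554]
contact_force: [0.9, -0.4, -1.1]
width: 0.019
```

```bash
python3 g.py .5325 .227 .205 -13; python3 -c "
from ov import *
ov('6',(.5325,.227))"
```

```text
t 11.8 pos [0.5317 0.2269 0.2171] yaw -12.99 tilt [-1.9e-03 -5.0e-04 -1.0e+00] F [ 0.89 -0.41 -1.14] w 0.019
units [ 0.201  0.014 -0.004] turn units 0.002
```

View pics/ov6.png

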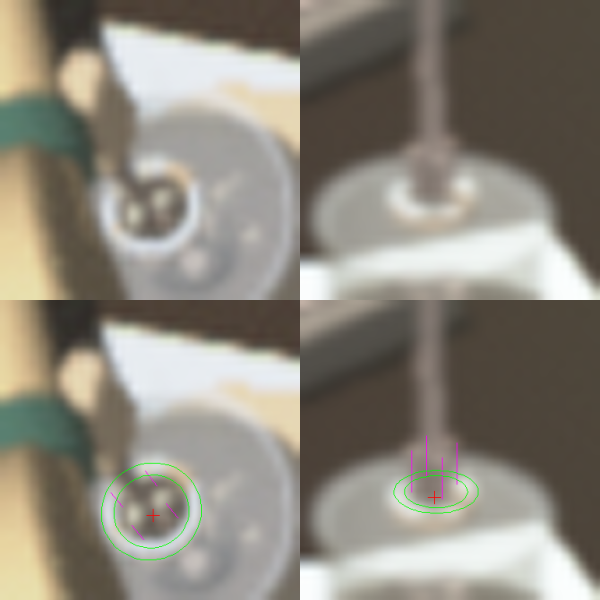

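>>> carry_out:
  deltas: [0.15,0,0,0,0,0,-1,0.15,0,0,0,0,0,-1,0.15,0,0,0,0,0,-1,0.1,0,0,0,0,0,-1,0,0,0,0,0,0,-1,0,0,0,0,0,0,-1]

```text
clock: 12.65
position: [0.5325, 0.2272, 0.1853]
ee_rot: [0.44, 0.554, 0.44, -0.553]
contact_force: [-0.1, -0.3, -0.6]
width: 0.0193
```

```bash
python3 g.py .5325 .227 .178 -13; python3 -c "
from ov import *
ov('7',(.5325,.227),bs=(230,155,272,197),bt=(180,160,222,202))"
```

```text
t 12.65 pos [0.5325 0.2272 0.1853] yaw -12.99 tilt [ 5.e-04  3.e-04 -1.e+00] F [-0.05 -0.28 -0.6 ] w 0.0193
units [0.122 0.001 0.003] turn units 0.002
```

View pics/ov7.png

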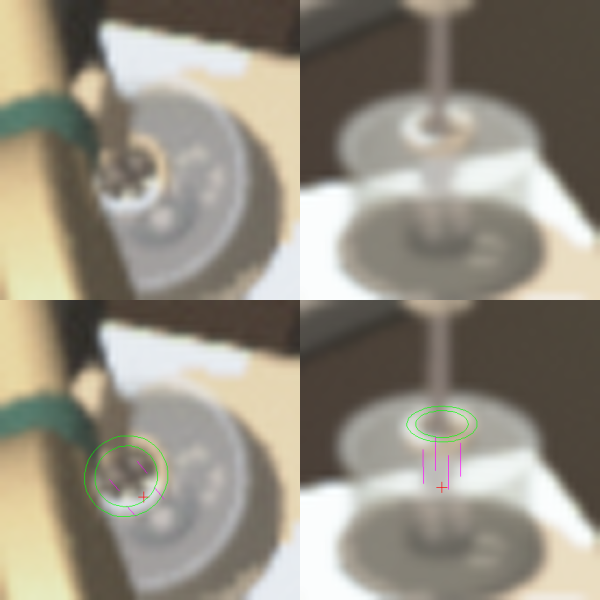

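>>> carry_out:
  deltas: [0.06,0,0,0,0,0,-1,0.06,0,0,0,0,0,-1,0.06,0,0,0,0,0,-1,0,0,0,0,0,0,-1]

```text
clock: 13.25
position: [0.532, 0.227, 0.1738]
ee_rot: [-0.44, -0.553, -0.44, 0.554]
contact_force: [0.2, -0.9, -0.5]
width: 0.0191
```

```bash
python3 g.py .5325 .227 .166 -13
```

```text
t 13.25 pos [0.532  0.227  0.1738] yaw -12.99 tilt [-7.e-04 -2.e-04 -1.e+00] F [ 0.17 -0.87 -0.55] w 0.0191
units [ 0.131  0.008 -0.001] turn units 0.003
```

>>> carry_out:
  deltas: [0.05,0,0,0,0,0,-1,0.05,0,0,0,0,0,-1,0,0,0,0,0,0,-1,0,0,0,0,0,0,-1]

```text
clock: 13.75
position: [0.5322, 0.2271, 0.1683]
ee_rot: [0.44, 0.553, 0.44, -0.553]
contact_force: [-0.4, -0.4, 0.3]
width: 0.0188
```

```bash
python3 g.py .5325 .227 .158 -13;python3 -c "
from ov import *
ov('8',(.5325,.227),bs=(230,155,272,197),bt=(180,160,222,202))"
```

```text
t 13.75 pos [0.5322 0.2271 0.1683] yaw -12.99 tilt [ 0.e+00  1.e-04 -1.e+00] F [-0.38 -0.39  0.29] w 0.0188
units [0.172 0.005 0.001] turn units 0.004
```

View pics/ov8.png

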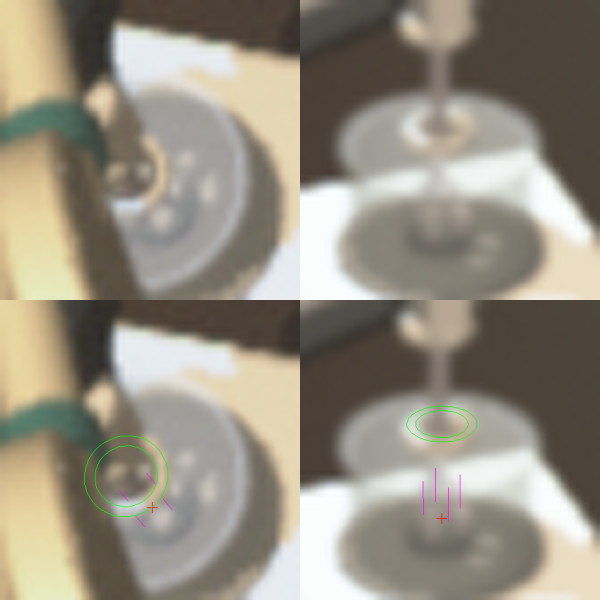

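Foot is about 10 mm into the slots with almost no force, so it has meshed. Next I press on in small steps and watch the force.

>>> carry_out:
  deltas: [0.05,0,0,0,0,0,-1,0,0,0,0,0,0,-1,0,0,0,0,0,0,-1]

```text
clock: 14.22
position: [0.5325, 0.2272, 0.1656]
ee_rot: [0.44, 0.554, 0.44, -0.553]
contact_force: [-0.4, 0.4, 0.9]
width: 0.0195
```

>>> carry_out:
  deltas: [0.05,0,0,0,0,0,-1,0,0,0,0,0,0,-1,0,0,0,0,0,0,-1]

```text
clock: 14.6
position: [0.5326, 0.2272, 0.1627]
ee_rot: [0.44, 0.554, 0.44, -0.553]
contact_force: [0.3, -0.7, 4.4]
width: 0.019
```

>>> carry_out:
  deltas: [0.04,0,0,0,0,0,-1,0,0,0,0,0,0,-1,0,0,0,0,0,0,-1]

```text
clock: 14.98
position: [0.5326, 0.2273, 0.1606]
ee_rot: [0.44, 0.554, 0.44, -0.553]
contact_force: [0.4, 0.9, 7.0]
width: 0.0191
```

>>> carry_out:
  deltas: [0.04,0,0,0,0,0,-1,0,0,0,0,0,0,-1,0,0,0,0,0,0,-1]

```text
clock: 15.35
position: [0.5326, 0.2273, 0.1586]
ee_rot: [0.44, 0.554, 0.44, -0.553]
contact_force: [0.5, -0.1, 8.2]
width: 0.0193
```

>>> carry_out:
  deltas: [0.03,0,0,0,0,0,-1,0,0,0,0,0,0,-1,0,0,0,0,0,0,-1]

```text
clock: 15.72
position: [0.5327, 0.2273, 0.158]
ee_rot: [0.441, 0.554, 0.44, -0.553]
contact_force: [-1.2, -0.5, 14.2]
width: 0.0193
```

>>> carry_out:
  deltas: [0.02,0,0,0,0,0,-1,0,0,0,0,0,0,-1,0,0,0,0,0,0,-1,0,0,0,0,0,0,-1]

```text
clock: 16.23
position: [0.5327, 0.2273, 0.1579]
ee_rot: [0.441, 0.554, 0.44, -0.552]
contact_force: [-3.0, -1.1, 19.1]
width: 0.0191
```

```bash
python3 g.py .5325 .227 .158 -13;python3 -c "
from ov import *
ov('9',(.5325,.227),bs=(230,155,272,197),bt=(180,160,222,202))"
```

```text
t 16.23 pos [0.5327 0.2273 0.1579] yaw -12.99 tilt [ 0.003  0.001 -1.   ] F [-2.96 -1.1  19.07] w 0.0191
units [-0.002 -0.002  0.006] turn units 0.004
```

View pics/ov9.png

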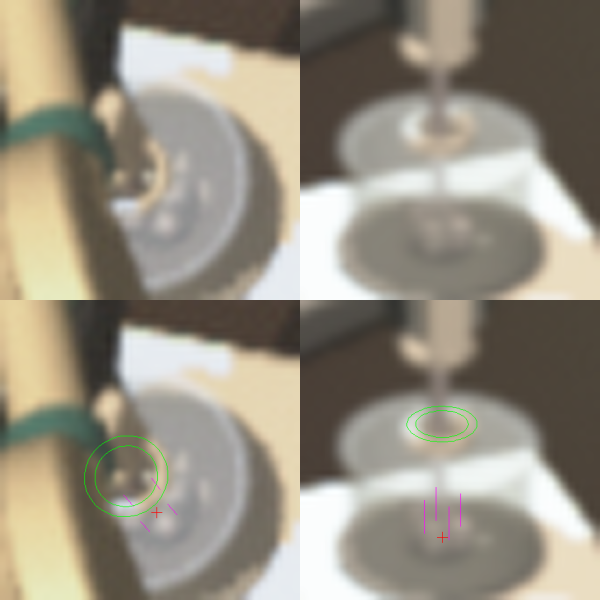

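View pics/side9.png

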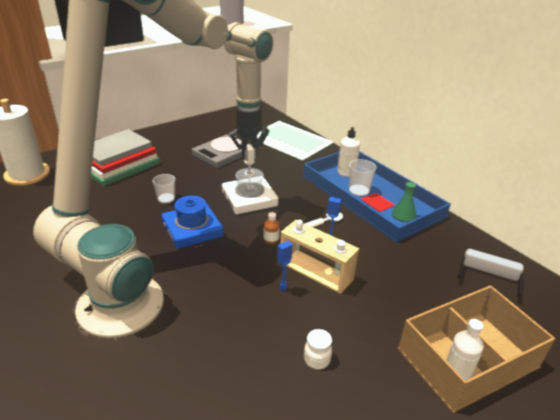

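The hub blocks in the beaker at side crop (445,230) are visibly lower than before. The TCP stopped at z 0.158, the height predicted for home plus 8 mm. Bottle (272,228), cup (164,188), jar (318,349), tube and dropper are all where they were. Handing in.

```bash
python3 -c "
from rig import job; print(job.sign_off())"
```

```text
the job is handed in; nothing more can be done
None
```

The stirrer is home in the hub and the hub is held down to its stop, with the handle still gripped. I handed the job in at about 16 s of the 48 s allowed.

- **What I did:** I took the white stirrer from the rack's middle hole, gripping it across the 20 mm, and turned it about 7° to match the mixer's base. I then lowered it through the neck; it met no noticeable force there. The foot slid the full 12 mm into the slots with under 1 N, so no searching turn was needed. From there the spring rose at about 1 N per mm to the stop.
- **Final checks:** The tool stopped at z 0.158, which is the predicted height for home plus 8 mm, pushing about 19 N. The finger opening read 19.1 mm against the 20 mm handle. In the last side view the bottle, cup, jar, tube and dropper, and the blue look-alikes, are where they started.
- **What disagreed:** The two cameras put the neck up to 4.5 mm apart in x. I settled it by comparing the foot and the neck in the same pictures. The tool also leaned by about 3 mrad with about 3 N of sideways force at the final push.

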